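Hold the touchstone in the corner of the rubbing jig

ROBOT

A 6-joint arm with a two-finger parallel gripper is mounted at the origin on the work surface. World frame = base frame: x ahead of the robot, y to its left, z up, the work surface at z = 0. Lengths are in m, angles in degrees, forces in N, time in s.
With the tool pointing down it reaches from about 0.325 to 0.775 m from the base axis. Payload 9.3 kg.
Tool frame: the origin (TCP) lies at the very end of the fingers, on their centre line; the grasp point (between the pads) lies 19 mm behind it; z points along the fingers, y is the line along which they close (so a half turn about z gives the same grasp; the last joint's range is limited). The gripper opens to 85 mm and grips with 20 to 120 N. Pads are 22 mm wide; open, the fingers measure 114 mm over their backs; the gripper's body (76 mm by 85 mm) begins 54 mm behind the grasp point. The pads swing forward as they close: fully open they stand 13 mm farther back than shut.
Start: joints at [57.032, 14.817, 1.232, 76.415, 0, 81.257], TCP at [0.226, 0.502, 0.231] pointing down, gripper open.
Joint ranges: [-174.27, 174.27], [-52.1, 104.24], [-59.71, 78.15], [-110.17, 111.67], [-87.03, 83.33], [-180, 180]. Speed limits (degrees/s): [127.2, 127.2, 159.86, 180, 180, 180].

INTERFACE

Orientations are given as a 3x3 rotation matrix whose columns are the frame's x, y, z axes.
In Python, from rig import env gives the robot as it stands. The module is installed in compiled form; this text tells all that it offers.
- The arm moves only by the tool send_rows, never from a script. Its argument "plan" is a list of rows, each a list of 7 numbers: the turn, a rotation vector about the tool's x, y, z in rad, then the shift along the tool's x, y, z in mm, then the closure in counts, from 0 (fully open) to 255 (shut). In form: [[wx, wy, wz, tx, ty, tz, gripper], ...]. A call has 1 to 5 rows; each row is the pose to reach, as a shift and turn from the pose commanded when the call began, along the tool's axes at that moment; what a row does not reach only later rows make up. A row lasts 1/10 s, in which the tool goes at most 50 mm and 8.59 degrees, less where a joint would pass 70% of its speed; a pose out of reach is approached as far as the arm can. A call with a gripper value outside its range is refused whole. The fingers move at their own pace and stop on an object; "squeeze" is the grip in N (left out, the last holds). Time passes only in rows, so rows that repeat a pose let the fingers close. It gives the time, the measured TCP pose, the force, the opening and the grip force at its end, in the units of the state.
- env.sense(): the state, without advancing time (a new reading comes with each control period).
- env.get_image(name): name is "scene" or "side" or "wrist"; returns a dict with "color" (400x640x3 uint8, red, green, blue), "range_z" (400x640 float32, m along the optical axis (not along the pixel's ray), 0 where there is no reading), "fx", "fy", "cx", "cy" (pixels), "camera_from_world" (4x4, takes a point from world to camera coordinates); the wrist camera has in their place "tool_from_camera" (4x4, takes a point from camera to tool coordinates, whose origin is the TCP and whose axes are the flange's). Camera axes: x right, y down, z forward; pixel columns grow to the right and rows downward; lengths in m; the calibration is good to about 2 mm. The wrist camera is an equidistant fisheye: a pixel r from the principal point sees the ray r / f radians off the axis. A picture is of the moment at which its call begins: read the wrist's pose just before it.
- env.hand_in(): hands the job in; it is judged then, once.
The state is a dict: "time": time; "joints": joint angles; "qd": joint speeds; "effort": joint torques, N m; "ee_pos": TCP position; "ee_rot": TCP orientation; "ft_force": force on the tool from outside, world axes, zero at the start; "torque": the same for the moment, N m; "width": finger opening in m; "gripper_force": force on a finger pad.
Only numpy, scipy, OpenCV 4.12 (cv2) and the standard library are available. Lean on these libraries where they do the work, as an engineer would, in place of code of your own. Each camera call takes 0.05 s, during which the arm holds its last target. There are 200 camera calls.

TASK

Get the touchstone (the black slab on its wooden block) ready for a gold rub. First slide the jig's end stop by its knob fully home along its rail, against the stop block at the rail's left end (as seen from the robot); then set the touchstone flat on the jig's plate and press it firmly into the corner, one long side flush against the low fixed fence and one end flush against the sliding stop, both at once. Finish while still holding it pressed there: do not let go, and leave everything else on the bench where it is.

Things in the scene. Friction and masses are not known exactly. Their poses are not given: they have to be found in the camera images.
- jig: the corner jig, fixed to the table: an aluminium plate 130 mm (its x) x 250 mm (its y), 10 mm thick. Origin at the centre of its underside, z up. The fixed fence stands on it along y, its face at x = +25 mm, looking to -x. Behind the fence (x 45 to 57 mm) runs a steel rail along y, 12 mm high, with a stop block at its +y end; the sliding end stop rides on it.
- fence: the fixed fence: a low steel bar on the plate, 12 mm (x) x 240 mm (y) x 10 mm high, so its top is only 20 mm above the table: fingers holding the touchstone in the corner must stay above that on this side. Origin at the centre of its underside, at jig x = 31, z = 10 mm; axes as the jig's. The touchstone rests against its -x face, 6 mm from the origin.
- stop (a joint): travel of the sliding end stop along the jig's +y, in m: 0 to 0.100, where it meets the stop block (fully home). Stays where left; takes about 3 N to move. It is an aluminium arm 14 mm thick (y) reaching over the fence and plate from jig x = -33 to +45 mm, top 34 mm above the table, with a saddle on the rail. Its stopping face looks to -y, at jig y = -17 mm + joint value.
- stop_knob (a point): middle of the upright round steel knob on the sliding stop's saddle: 18 mm diameter, 32 mm tall, from 34 to 66 mm above the table; this point is on its axis, 50 mm above the table, at jig x = 51 mm, 7 mm to the +y side of the stopping face. It moves with the stop. Axes as the jig's.
- corner (a point): the point on top of the jig's plate (10 mm above the table) where the face of the fixed fence and the face of the sliding stop meet once the stop is fully home; in the jig's frame at x = 25, y = 83, z = 10 mm. Axes as the jig's: the touchstone belongs on the -x, -y side of it.
- stone_center (a point): centre of the loose touchstone: a hardwood block topped with a black slab with a few gold streaks, 50 mm (its x) x 90 mm (its y) x 40 mm high, about 0.3 kg (0.2 to 0.42), lying on the mat, slab up; its waxed sides slide easily on the metal (friction about 0.3). This point is half-way up, 20 mm above its underside. Either end may go to the sliding stop.
- bench_block: a plain steel bench block, 60 x 60 x 22 mm, loose on the mat; origin at the centre of its underside. A bystander
- dish: a white china dish of rings, 86 mm across, 18 mm high; origin at the centre of its underside. A bystander
- dropper_a: an amber glass dropper bottle, 28 mm across, 65 mm tall, standing to the left of the jig; origin at the centre of its underside. A bystander
- dropper_b: a second bottle like it. A bystander
- loupe: a folding steel loupe, 54 x 26 x 12 mm, lying on the mat; origin on its underside. A bystander
- bangle: a gold bangle lying flat, 66 mm across, 6 mm high; origin at its centre, on the underside. A bystander
- tweezers: steel tweezers lying flat along their own x, 120 mm long, 6 mm high; origin at the centre of the underside. A bystander
Not all that is in view belongs to the job. Leave any purple or turquoise look-alike of the part that bears stone_center alone.

How it is judged (in metres and radians):
On the way, in this order (a step that is already met when the one before it is completed fails the run):
1. the sliding stop is fully home, the touchstone not touching it (value of joint stop above 0.097 m and contact force between stone and stop below 0.1 N), for 0.2 s.
2. the touchstone, flat on the plate, is pressed against the fixed fence and the sliding stop at once (value of joint stop above 0.097 m and x of stone_center in the frame of corner between -0.0275 and -0.0225 m and y of stone_center in the frame of corner between -0.048 and -0.0425 m and z of stone_center in the frame of corner between 0.017 and 0.023 m and angle between the y axis of stone_center and the y axis of jig, either way round below 0.035 rad and angle between stone_center's own z axis and vertical below 0.06 rad and contact force between stone and fence above 1.5 N and contact force between stone and stop above 1.5 N), for 0.3 s.
At the end, for the whole second after the job is handed in: The robot ends holding the touchstone, which presses on the fixed fence and the sliding stop with over 1.5 N each, flat on the plate (3 mm), square to the jig (2 degrees) and flush with both faces (2.5 mm); the stop is within 3 mm of fully home (all of step 2 and contact force between any of the fingers, the arm and stone above 1 N); the arm keeps its last pose, push and grip.
It fails at once if a bystander is moved by more than 25 mm (distance of any of bench_block, dish, dropper_a, dropper_b, loupe, bangle, tweezers from where it was at the start of the episode above 0.025 m).
It also fails if it takes over 64 s, if anything falls off the work surface, if the arm or the gripper's body presses on something with over 40 N, if the wrist force passes 120 N, or if a joint passes its speed limit or range.

## Working session

There is one attempt and no reset: what is moved stays moved. The work goes in short steps, Python scripts to look and compute and a tool call to move; the robot and the scene stay as the last step left them, time stands still between calls to the robot, and variables do not carry over. Pictures are saved under pics/ and viewed, at most 10 in all, crops included, and the job is handed in when it is done.

Besides the shell and the picture viewer there is one more tool, called after "Call:" as name(argument=value, ...) on one line, values as JSON. send_rows: Moves the arm, as the interface text tells. Its arguments: {"type":"object","properties":{"plan":{"type":"array"},"squeeze":{"type":"number"}},"required":["plan"]}

```bash
mkdir -p pics; ls
python3 - <<'E'
from rig import env
import cv2,numpy as np
s=env.sense();print(s['time'],s['ee_pos'],np.round(s['ee_rot'],3),s['width'])
for n in("scene","side"):
    d=env.get_image(n);cv2.imwrite(f"pics/{n}1.png",d['color'][:,:,::-1]);np.savez(f"{n}1.npz",**d)
    T=np.array(d['camera_from_world']);print(n,d['fx'],d['cx'],d['cy'],-T[:3,:3].T@T[:3,3],T[2,:3])
E
```

```text
pics
0.0 [0.22552639 0.50132618 0.23066361] [[-0.912  0.41  -0.001]
 [ 0.41   0.912 -0.001]
 [ 0.    -0.001 -1.   ]] 0.08548873726719136
scene 406.259814319987 324.649313384576 201.64948893943313 [ 1.11543305 -0.23488038  0.7343869 ] [-0.60770192  0.3272347  -0.72361304]
side 397.9409171176941 323.2244215498809 200.35241562751966 [ 0.48482972 -0.76629778  0.53865454] [ 0.09099548  0.85862411 -0.50446452]
```

View pics/scene1.png

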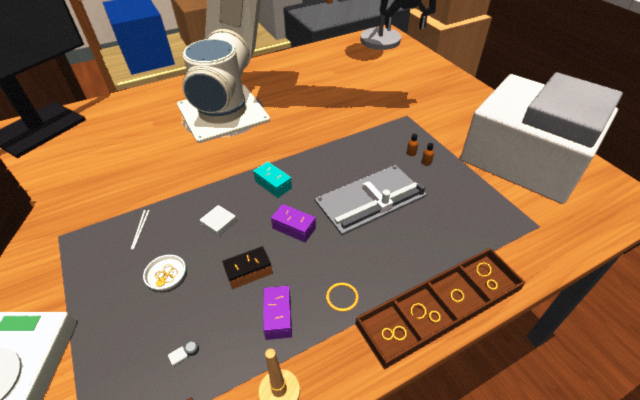

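View pics/side1.png

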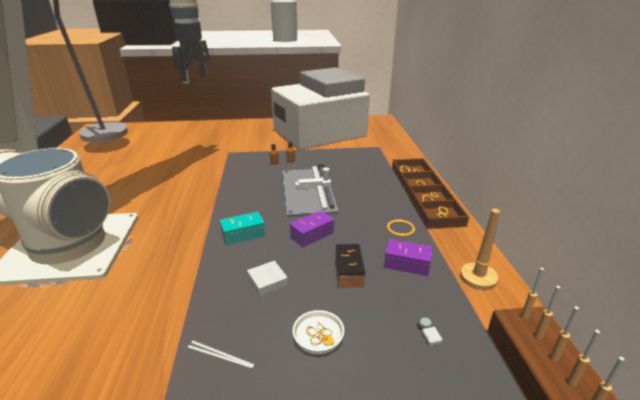

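The scene view shows the stone at about (248,267), the jig at (370,197) and its knob at (386,197). In the side view they are at (350,265), (309,190) and (327,175). The purple and turquoise blocks are the decoys. Next I'll measure with range data.

```bash
cat > h.py <<'E'
import numpy as np,cv2
def cloud(d):
    z=d['range_z'].astype(float);v,u=np.mgrid[:400,:640]
    P=np.stack([(u-d['cx'])/d['fx']*z,(v-d['cy'])/d['fy']*z,z],-1)
    T=np.linalg.inv(d['camera_from_world']);W=P@T[:3,:3].T+T[:3,3];W[z<=0]=np.nan
    return W
def rect(p):
    r=cv2.minAreaRect((p[:,:2]*1000).astype(np.float32));return [np.round(x,1) for x in r]
def top(W,box,z0,z1):
    m=(W[...,0]>box[0])&(W[...,0]<box[1])&(W[...,1]>box[2])&(W[...,1]<box[3])&(W[...,2]>z0)&(W[...,2]<z1)
    return m
def big(m):
    n,l,s,_=cv2.connectedComponentsWithStats(m.astype(np.uint8));return l==1+s[1:,4].argmax()
E
python3 - <<'E'
import numpy as np;from h import *
for n,st,jg,kn in(("scene",(267,248),(200,340),(197,386)),("side",(258,350),(200,300),(175,327))):
    d=dict(np.load(f"{n}1.npz"));W=cloud(d)
    for c in(st,jg,kn):print(n,c,np.round(W[c],4))
    s=W[st];m=big(top(W,(s[0]-.08,s[0]+.08,s[1]-.08,s[1]+.08),.034,.047));print(' stone',m.sum(),rect(W[m]),np.median(W[m][:,2]))
    j=W[jg];m=big(top(W,(j[0]-.2,j[0]+.2,j[1]-.25,j[1]+.25),.005,.075));print(' jig',m.sum(),rect(W[m]),)
    k=W[kn];m=top(W,(k[0]-.03,k[0]+.03,k[1]-.03,k[1]+.03),.045,.075);print(' knob',m.sum(),rect(W[m]),W[m].mean(0),W[m][:,2].max())
    m=top(W,(j[0]-.2,j[0]+.2,j[1]-.25,j[1]+.25),.027,.04);m=big(m);print(' arm',m.sum(),rect(W[m]))
    for nm,a in (('purple',(d['color'][...,0]>80)&(d['color'][...,1]<70)&(d['color'][...,2]>110)),('turq',(d['color'][...,0]<80)&(d['color'][...,1]>130)&(d['color'][...,2]>120))):
        nn,l,ss,c=cv2.connectedComponentsWithStats(a.astype(np.uint8))
        for i in range(1,nn):
            if ss[i,4]>150:print(nm,c[i],rect(W[(l==i)&(W[...,2]>.034)]))
E
```

```text
scene (267, 248) [ 0.6195 -0.1472  0.041 ]
scene (200, 340) [0.5207 0.1285 0.0102]
scene (197, 386) [0.6028 0.2033 0.0575]
 stone 923 [array([ 603.8, -145.9]), array([89.9, 52.3]), np.float64(86.7)] 0.0395077438555671
 jig 3892 [array([544.1, 202.8]), array([133.1, 252.5]), np.float64(1.4)]
 knob 77 [array([595.6, 206.8]), array([16.8, 18.7]), np.float64(42.3)] [0.59783707 0.20461609 0.05980761] 0.06835469628834268
 arm 523 [array([539.5,  -8.2]), array([91.7, 52. ]), np.float64(32.9)]
purple [293.29577465 218.31514085] [array([540.6,  -8.1]), array([89.7, 49.7]), np.float64(33.0)]
purple [277.13080895 304.78313253] [array([ 730.3, -132.9]), array([48.9, 90.7]), np.float64(66.3)]
turq [272.07280514 174.29550321] [array([381. ,   9.1]), array([89.3, 51.5]), np.float64(16.2)]
side (258, 350) [ 0.6042 -0.1498  0.0406]
side (200, 300) [0.5194 0.1407 0.0103]
side (175, 327) [0.5968 0.1958 0.0526]
 stone 784 [array([ 603.8, -147. ]), array([93.3, 50. ]), np.float64(86.8)] 0.04076278674342887
 jig 3242 [array([546., 136.]), array([130.1, 380.6]), np.float64(1.5)]
 knob 63 [array([594.5, 202.4]), array([15.1, 17.6]), np.float64(73.7)] [0.59467659 0.20139782 0.05817185] 0.06796672025078976
 arm 242 [array([539. , -10.4]), array([91.2, 52.4]), np.float64(31.7)]
turq [241.01461378 221.5782881 ] [array([380. ,   7.2]), array([89.5, 52.8]), np.float64(17.9)]
```

Call:
send_rows(plan=[[0,0,1.124,-459,-119.5,100,0],[0,0,1.124,-459,-119.5,100,0],[0,0,1.124,-459,-119.5,100,0],[0,0,1.124,-459,-119.5,100,0],[0,0,1.124,-459,-119.5,100,0]])

```text
time: 0.6
ee_pos: [0.4173, 0.3467, 0.1791]
ee_rot: [[-0.382, 0.924, -0.0], [0.924, 0.382, -0.0], [0.0, -0.0, -1.0]]
ft_force: [-0.1, 1.5, -0.2]
width: 0.0855
gripper_force: 0.0
```

```bash
cat > to.py <<'E'
import sys,numpy as np
from rig import env
from scipy.spatial.transform import Rotation as R
s=env.sense();p=s['ee_pos'];M=np.array(s['ee_rot'])
print('t',s['time'],'p',np.round(p,4),'yaw_x',np.degrees(np.arctan2(M[1,0],M[0,0])).round(2),'tilt',np.round(M[:,2],3),'F',np.round(s['ft_force'],2),'w',round(s['width'],4),'gf',s['gripper_force'],'q',np.round(s['joints'],1))
if len(sys.argv)>4:
    x,y,z,a=map(float,sys.argv[1:5]);a=np.radians(a);c,n=np.cos(a),np.sin(a)
    D=np.array([[c,n,0],[n,-c,0],[0,0,-1]])
    print('rot',R.from_matrix(M.T@D).as_rotvec().round(4),'shift mm',np.round(M.T@(np.array([x,y,z])-p)*1000,1))
E
python3 to.py .5953 .204 .13 91.4
```

```text
t 0.6 p [0.4173 0.3467 0.1791] yaw_x 112.47 tilt [-0. -0. -1.] F [-0.08  1.52 -0.23] w 0.0855 gf 0.0 q [30.9 15.3 -5.8 68.9  0.  98.4]
rot [-3.000e-04  0.000e+00  3.677e-01] shift mm [-199.9  109.9   49.1]
```

Call:
send_rows(plan=[[0,0,0.368,-200,110,49,0],[0,0,0.368,-200,110,49,0],[0,0,0.368,-200,110,49,0],[0,0,0.368,-200,110,49,0],[0,0,0.368,-200,110,49,0]])

```text
time: 1.1
ee_pos: [0.5971, 0.204, 0.1293]
ee_rot: [[-0.028, 1.0, -0.001], [1.0, 0.028, -0.001], [-0.001, -0.001, -1.0]]
ft_force: [0.3, -0.1, 0.2]
width: 0.0855
gripper_force: 0.0
```

```bash
python3 to.py .5953 .204 .13 91.4
python3 - <<'E'
from rig import env
import cv2,numpy as np
from h import *
s=env.sense();d=env.get_image("wrist");cv2.imwrite("pics/w1.png",d['color'][:,:,::-1]);np.savez("w1.npz",p=s['ee_pos'],R=s['ee_rot'],**d)
z=d['range_z'].astype(float);v,u=np.mgrid[:400,:640];x=(u-d['cx'])/d['fx'];y=(v-d['cy'])/d['fy'];r=np.hypot(x,y)+1e-9
P=np.stack([x/r*np.tan(r)*z,y/r*np.tan(r)*z,z],-1);P[(z<=0)|(r>1.3)]=np.nan
T=np.array(d['tool_from_camera']);W=(P@T[:3,:3].T+T[:3,3])@np.array(s['ee_rot']).T+s['ee_pos']
m=top(W,(.57,.62,.17,.24),.060,.072);print('knob top',m.sum(),rect(W[m]),W[m].mean(0))
m=top(W,(.45,.65,.05,.34),.006,.075);print('jig',m.sum(),rect(W[big(m)]))
m=top(W,(.45,.65,.05,.34),.030,.040);print('arm',m.sum(),rect(W[big(m)]))
m=top(W,(.55,.59,.05,.34),.017,.024);print('fence',m.sum(),rect(W[big(m)]))
E
```

```text
t 1.1 p [0.5971 0.204  0.1293] yaw_x 91.61 tilt [-0.001 -0.001 -1.   ] F [ 0.35 -0.1   0.23] w 0.0855 gf 0.0 q [11.3 25.2  1.8 66.7 -0.  99.6]
rot [-0.0011  0.0005  0.0036] shift mm [ 0.1 -1.8 -0.7]
knob top 506 [array([595.1, 207. ]), array([17.3, 17.6]), np.float64(23.0)] [0.5950188  0.20775846 0.0655182 ]
jig 34237 [array([544.1, 202.1]), array([130.8, 250.5]), np.float64(1.3)]
arm 2329 [array([562.5, 206.4]), array([87.1, 31.4]), np.float64(2.2)]
fence 3771 [array([564.5, 267.6]), array([ 31.2, 110. ]), np.float64(1.3)]
```

View pics/w1.png

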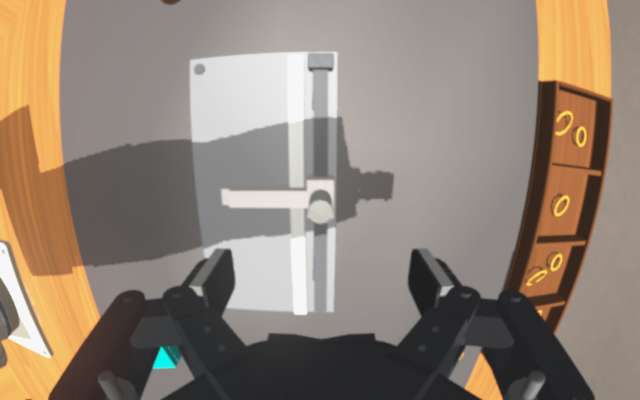

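The wrist view shows the knob at (320,207) and the jig squared up below the gripper. The measured jig is centred at (544.1, 202.3) mm with a yaw of 1.3°. The knob is at (595.1, 207.3), as expected. I'll descend and grip it.

Call:
send_rows(plan=[[0,0,0.004,3.3,-2,50,0],[0,0,0.004,3.3,-2,88,0],[0,0,0.004,3.3,-2,88,0],[0,0,0.004,3.3,-2,88,255],[0,0,0.004,3.3,-2,88,255]], squeeze=30)

```text
time: 1.65
ee_pos: [0.5942, 0.2102, 0.045]
ee_rot: [[-0.026, 1.0, 0.003], [1.0, 0.026, 0.001], [0.001, 0.003, -1.0]]
ft_force: [0.4, 0.6, -0.2]
width: 0.0587
gripper_force: 0.0
```

Call:
send_rows(plan=[[0,0,0,0,0,0,255],[0,0,0,0,0,0,255],[0,0,0,0,0,0,255],[0,0,0,0,0,0,255],[0,0,0,0,0,0,255]])

```text
time: 2.15
ee_pos: [0.5953, 0.21, 0.0444]
ee_rot: [[-0.026, 1.0, 0.005], [1.0, 0.026, 0.001], [0.001, 0.005, -1.0]]
ft_force: [4.9, 0.6, 3.6]
width: 0.0168
gripper_force: 32.5
```

```bash
python3 to.py .593 .2935 .041 91.35
```

```text
t 2.15 p [0.5953 0.21   0.0444] yaw_x 91.48 tilt [ 0.005  0.001 -1.   ] F [4.94 0.63 3.63] w 0.0168 gf 32.51195400953293 q [ 11.8  28.4  -6.   55.3  -0.  100.3]
rot [ 0.0051 -0.0007  0.0023] shift mm [83.5 -0.1  3.4]
```

Call:
send_rows(plan=[[0,0,0,15,0,0,255],[0,0,0,35,0,0,255],[0,0,0,55,0,0,255],[0,0,0,72,0,0,255],[0,0,0,82,0,0,255]])

```text
time: 2.65
ee_pos: [0.5932, 0.2926, 0.0444]
ee_rot: [[-0.026, 1.0, 0.005], [1.0, 0.026, 0.0], [-0.0, 0.005, -1.0]]
ft_force: [5.8, -3.8, 3.4]
width: 0.017
gripper_force: 32.6
```

Call:
send_rows(plan=[[0,0,0,2,0,0,255],[0,0,0,4,0,0,255],[0,0,0,5,0,0,255]])

```text
time: 2.95
ee_pos: [0.5931, 0.2964, 0.0444]
ee_rot: [[-0.025, 1.0, 0.005], [1.0, 0.025, -0.001], [-0.001, 0.005, -1.0]]
ft_force: [5.8, -6.7, 4.1]
width: 0.0167
gripper_force: 32.6
```

```bash
python3 to.py .593 .2935 .041 91.35
```

```text
t 2.95 p [0.5931 0.2964 0.0444] yaw_x 91.46 tilt [ 0.005 -0.001 -1.   ] F [ 5.78 -6.67  4.07] w 0.0167 gf 32.61349707841873 q [ 1.940e+01  3.120e+01 -9.000e-01  5.760e+01 -1.000e-01  1.079e+02]
rot [0.0052 0.0008 0.0019] shift mm [-2.9 -0.2  3.4]
```

Call:
send_rows(plan=[[0,0,0,2,0,0,255],[0,0,0,3,0,0,255],[0,0,0,4,0,0,255],[0,0,0,4,0,0,255]])

```text
time: 3.35
ee_pos: [0.5931, 0.2966, 0.0443]
ee_rot: [[-0.023, 1.0, 0.005], [1.0, 0.023, -0.007], [-0.007, 0.005, -1.0]]
ft_force: [6.2, -20.2, 6.5]
width: 0.0167
gripper_force: 32.9
```

Call:
send_rows(plan=[[0,0,0,-3,0,0,255],[0,0,0,-3,0,0,0],[0,0,0,-3,0,0,0],[0,0,0,-3,0,0,0],[0,0,0,-3,0,0,0]])

```text
time: 3.85
ee_pos: [0.5905, 0.298, 0.0426]
ee_rot: [[-0.026, 1.0, -0.0], [1.0, 0.026, -0.0], [-0.0, -0.0, -1.0]]
ft_force: [0.2, 0.2, 0.3]
width: 0.0742
gripper_force: 0.0
```

Call:
send_rows(plan=[[0,0,0,0,0,-50,0],[0,0,0,0,0,-85,0],[0,0,0,-30,0,-85,0],[0,0,0,-60,0,-85,0],[0,0,0,-60,0,-85,0]])

```text
time: 4.35
ee_pos: [0.5924, 0.2353, 0.1281]
ee_rot: [[-0.024, 1.0, 0.0], [1.0, 0.024, -0.001], [-0.001, 0.0, -1.0]]
ft_force: [0.4, 0.4, 0.1]
width: 0.0854
gripper_force: 0.0
```

```bash
cat > w.py <<'E'
import numpy as np,cv2
from rig import env
def wrist(name):
    s=env.sense();d=env.get_image("wrist");cv2.imwrite(f"pics/{name}.png",d['color'][:,:,::-1])
    z=d['range_z'].astype(float);v,u=np.mgrid[:400,:640];x=(u-d['cx'])/d['fx'];y=(v-d['cy'])/d['fy'];r=np.hypot(x,y)+1e-9
    P=np.stack([x/r*np.tan(r)*z,y/r*np.tan(r)*z,z],-1);P[(z<=0)|(r>1.3)]=np.nan
    T=np.array(d['tool_from_camera']);return (P@T[:3,:3].T+T[:3,3])@np.array(s['ee_rot']).T+s['ee_pos'],s
E
python3 - <<'E'
from w import *;from h import *
W,s=wrist("w2")
m=top(W,(.57,.62,.25,.33),.060,.072);print('knob top',m.sum(),rect(W[m]))
m=top(W,(.45,.65,.05,.36),.006,.075);print('jig',rect(W[big(m)]))
m=top(W,(.50,.58,.25,.33),.030,.037);print('arm',m.sum(),rect(W[m]))
E
python3 to.py .6038 -.1465 .13 86.7
```

```text
knob top 550 [array([592.8, 293.1]), array([17.4, 17.1]), np.float64(79.7)]
jig [array([544.2, 201.9]), array([130.5, 250.4]), np.float64(1.3)]
arm 1407 [array([548.5, 291.9]), array([63.4, 14.3]), np.float64(1.7)]
t 4.4 p [0.5924 0.2366 0.1279] yaw_x 91.39 tilt [ 0. -0. -1.] F [-0.48  0.15 -0.29] w 0.085 gf 0.0 q [ 14.2  25.8   2.7  66.9  -0.  102.9]
rot [0.     0.     0.0818] shift mm [-383.3    2.1   -2.1]
```

Call:
send_rows(plan=[[0,0,0.08,-50,2,-2,0],[0,0,0.08,-100,2,-2,0],[0,0,0.08,-150,2,-2,0],[0,0,0.08,-200,2,-2,0],[0,0,0.08,-250,2,-2,0]])

```text
time: 4.9
ee_pos: [0.6009, -0.0129, 0.1296]
ee_rot: [[0.053, 0.999, 0.0], [0.999, -0.053, 0.0], [0.0, -0.0, -1.0]]
ft_force: [1.1, 0.1, 0.2]
width: 0.0855
gripper_force: 0.0
```

Call:
send_rows(plan=[[0,0,0,-45,12,0,0],[0,0,0,-90,12,0,0],[0,0,0,-90,12,0,0],[0,0,0,-90,12,0,0]])

```text
time: 5.3
ee_pos: [0.6081, -0.1029, 0.1292]
ee_rot: [[0.056, 0.998, -0.001], [0.998, -0.056, 0.001], [0.001, -0.001, -1.0]]
ft_force: [-0.5, 1.0, -0.3]
width: 0.0851
gripper_force: 0.0
```

```bash
python3 - <<'E'
from w import *;from h import *
W,s=wrist("w3")
m=top(W,(.54,.67,-.21,-.075),.034,.046);m=big(m);print('stone',m.sum(),rect(W[m]),np.median(W[m][:,2]))
E
python3 to.py .6038 -.1465 .13 86.7
```

```text
stone 5834 [array([ 603.8, -146.1]), array([90.7, 50.5]), np.float64(86.8)] 0.03981527174396059
t 5.35 p [ 0.6081 -0.1019  0.1294] yaw_x 86.9 tilt [-0.001  0.001 -1.   ] F [0.57 0.23 0.1 ] w 0.0855 gf 0.0 q [-17.3  23.8  -0.4  65.8   0.   75.8]
rot [-0.0006 -0.0006  0.0035] shift mm [-44.7  -1.8  -0.7]
```

View pics/w3.png

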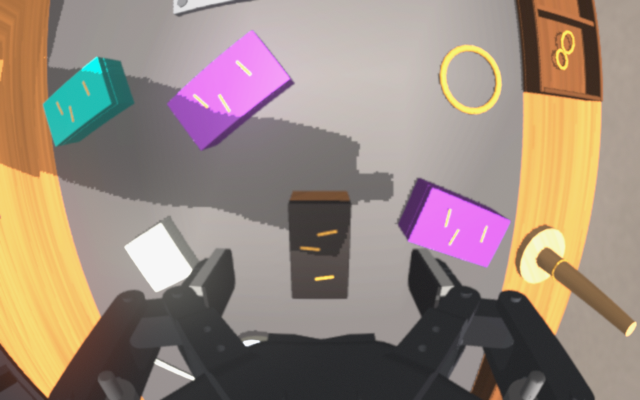

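The wrist view shows the black stone at (320,245) between the fingers with its neighbours clear. Its measured centre is (603.8, −146.1), with its long axis at 86.8°. I'll descend and grip.

Call:
send_rows(plan=[[0,0,0,-44,-2,0,0],[0,0,0,-44,-2,30,0],[0,0,0,-44,-2,75,0],[0,0,0,-44,-2,105,0],[0,0,0,-44,-2,117,0]])

```text
time: 5.85
ee_pos: [0.6023, -0.1439, 0.0098]
ee_rot: [[0.052, 0.999, -0.004], [0.999, -0.052, 0.002], [0.002, -0.004, -1.0]]
ft_force: [0.1, 0.2, -0.0]
width: 0.0853
gripper_force: 0.0
```

```bash
python3 to.py .6038 -.1461 .012 86.8
```

```text
t 5.85 p [ 0.6023 -0.1439  0.0098] yaw_x 87.03 tilt [-0.004  0.002 -1.   ] F [ 0.07  0.22 -0.  ] w 0.0853 gf 0.0 q [-21.2  29.6  -9.8  50.9   0.   71.8]
rot [-0.0042 -0.0017  0.0041] shift mm [-2.1  1.6 -2.2]
```

Call:
send_rows(plan=[[-0.004,-0.002,0.002,-2,1.6,-3,0],[-0.004,-0.002,0.002,-2,1.6,-3,255],[-0.004,-0.002,0.002,-2,1.6,-3,255],[-0.004,-0.002,0.002,-2,1.6,-3,255],[-0.004,-0.002,0.002,-2,1.6,-3,255]], squeeze=50)

```text
time: 6.35
ee_pos: [0.6061, -0.1487, 0.0176]
ee_rot: [[0.056, 0.998, 0.007], [0.998, -0.056, -0.003], [-0.003, 0.007, -1.0]]
ft_force: [0.1, 1.3, 6.0]
width: 0.049
gripper_force: 52.4
```

Call:
send_rows(plan=[[0,0,0,0,0,0,255],[0,0,0,0,0,0,255],[0,0,0,0,0,0,255],[0,0,0,0,0,0,255]])

```text
time: 6.75
ee_pos: [0.6061, -0.1486, 0.0176]
ee_rot: [[0.056, 0.998, 0.007], [0.998, -0.056, -0.003], [-0.003, 0.007, -1.0]]
ft_force: [0.3, 1.5, 7.2]
width: 0.0493
gripper_force: 52.4
```

Call:
send_rows(plan=[[0,0,0,0,0,-15,255],[0,0,0,0,0,-40,255],[0,0,0,0,0,-80,255],[0,0,0,0,0,-90,255],[0,0,0,0,0,-90,255]])

```text
time: 7.25
ee_pos: [0.6057, -0.1487, 0.1077]
ee_rot: [[0.056, 0.998, 0.008], [0.998, -0.056, -0.004], [-0.003, 0.008, -1.0]]
ft_force: [-0.1, -0.1, -3.7]
width: 0.049
gripper_force: 53.4
```

```bash
python3 - <<'E'
from w import *;from h import *
W,s=wrist("w4");p=s['ee_pos']
print(s['ft_force'])
m=top(W,(p[0]-.03,p[0]+.03,p[1]-.06,p[1]+.09),p[2]+.01,p[2]+.05);m=big(m);q=W[m];print('stone',m.sum(),rect(q),np.median(q[:,2]),np.linalg.lstsq(np.c_[q[:,:2],np.ones(len(q))],q[:,2],rcond=None)[0])
E
python3 to.py .567 .19 .13 91.3
```

```text
[-0.09144482 -0.14711482 -3.66666417]
stone 20826 [array([ 605.3, -143.6]), array([84.3, 60.2]), np.float64(87.0)] 0.1300070484019875 [-0.0015453  -0.02641906  0.12833375]
t 7.3 p [ 0.6048 -0.1483  0.1058] yaw_x 86.79 tilt [ 0.005 -0.003 -1.   ] F [ 0.01  1.   -4.15] w 0.0489 gf 53.38387191295624 q [-21.5  25.   -2.1  62.6  -0.   71.7]
rot [ 0.0049  0.0025 -0.0787] shift mm [335.6 -56.5 -25.2]
```

View pics/w4.png

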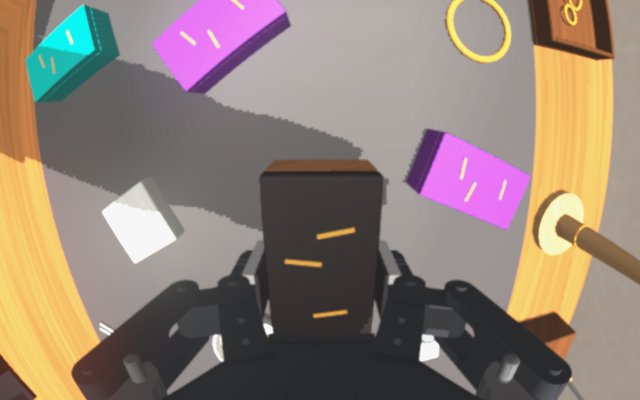

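The stone is held squarely, seen in the wrist view around (320,250). The lift weight is about 3.7 N. I'll carry it to above the plate, short of the corner.

```bash
python3 to.py .5376 .2227 .108 91.33
```

```text
t 7.3 p [ 0.6048 -0.1483  0.1058] yaw_x 86.79 tilt [ 0.005 -0.003 -1.   ] F [ 0.01  1.   -4.15] w 0.0489 gf 53.38387191295624 q [-21.5  25.   -2.1  62.6  -0.   71.7]
rot [ 0.0049  0.0025 -0.0792] shift mm [366.7 -87.8  -3.4]
```

Call:
send_rows(plan=[[0.005,0.002,-0.079,30,-7,-4,255],[0.005,0.002,-0.079,70,-17,-4,255],[0.005,0.002,-0.079,115,-28,-4,255],[0.005,0.002,-0.079,160,-38,-4,255],[0.005,0.002,-0.079,205,-49,-4,255]])

```text
time: 7.8
ee_pos: [0.5658, 0.0607, 0.107]
ee_rot: [[-0.022, 1.0, -0.004], [1.0, 0.022, 0.0], [0.0, -0.004, -1.0]]
ft_force: [0.6, -0.2, -2.1]
width: 0.0491
gripper_force: 53.3
```

```bash
python3 to.py .5376 .2227 .108 91.33
```

```text
t 7.8 p [0.5658 0.0607 0.107 ] yaw_x 91.28 tilt [-0.004  0.    -1.   ] F [ 0.56 -0.25 -2.09] w 0.0491 gf 53.26729238033295 q [-2.3 20.4 -9.3 60.5 -0.  86.4]
rot [-0.0041 -0.0001 -0.0008] shift mm [162.6 -24.6  -0.9]
```

Call:
send_rows(plan=[[-0.004,0,0,50,-8,0,255],[-0.004,0,0,100,-16,0,255],[-0.004,0,0,140,-22,0,255],[-0.004,0,0,162,-25,0,255],[-0.004,0,0,162,-25,0,255]])

```text
time: 8.3
ee_pos: [0.5367, 0.2232, 0.107]
ee_rot: [[-0.027, 1.0, -0.0], [1.0, 0.027, -0.0], [-0.0, -0.0, -1.0]]
ft_force: [0.6, -0.3, -3.2]
width: 0.0494
gripper_force: 53.3
```

Call:
send_rows(plan=[[0,0,0,0,0,30,255],[0,0,0,0,0,55,255],[0,0,0,0,0,65,255],[0,0,0,0,0,65,255]])

```text
time: 8.7
ee_pos: [0.5375, 0.2195, 0.0419]
ee_rot: [[-0.022, 1.0, -0.001], [1.0, 0.022, -0.001], [-0.001, -0.001, -1.0]]
ft_force: [-0.3, -1.3, -2.9]
width: 0.0491
gripper_force: 53.1
```

```bash
python3 - <<'E'
from w import *;from h import *
W,s=wrist("w5");p=s['ee_pos']
m=top(W,(p[0]-.05,p[0]+.028,p[1]-.06,p[1]+.06),p[2]+.015,p[2]+.05);m=big(m);q=W[m];print('stone',m.sum(),rect(q),np.median(q[:,2]),np.linalg.lstsq(np.c_[q[:,:2],np.ones(len(q))],q[:,2],rcond=None)[0])
E
python3 to.py .5376 .2227 .0265 91.33
```

```text
stone 20853 [array([532.2, 224.5]), array([67.1, 84.1]), np.float64(1.5)] 0.06426982106702059 [-0.04445601 -0.01724345  0.09336441]
t 8.75 p [0.5384 0.2199 0.0434] yaw_x 91.28 tilt [ 0.001 -0.001 -1.   ] F [ 0.03 -0.5  -2.09] w 0.0489 gf 53.132094740867615 q [ 14.   24.4 -13.2  52.3  -0.  102.7]
rot [ 0.0009  0.0007 -0.0009] shift mm [ 2.9 -0.8 16.9]
```

View pics/w5.png

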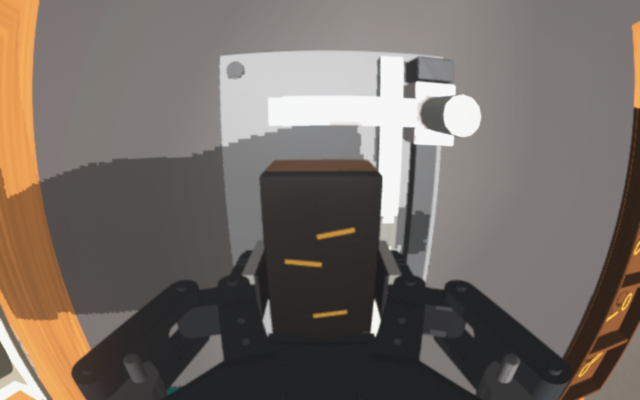

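The stone at (320,250) is aligned with the jig, clear of the fence at x≈390 px and of the stop arm at y≈110 px. I'll lower it to the plate.

Call:
send_rows(plan=[[0,0,0,1,-0.5,8,255],[0,0,0,1,-0.5,13,255],[0,0,0,1,-0.5,16,255],[0,0,0,1,-0.5,17.5,255],[0,0,0,1,-0.5,17.5,255]])

```text
time: 9.25
ee_pos: [0.5388, 0.2216, 0.0276]
ee_rot: [[-0.023, 1.0, 0.005], [1.0, 0.023, 0.0], [0.0, 0.005, -1.0]]
ft_force: [-0.7, -0.2, 3.4]
width: 0.049
gripper_force: 54.1
```

Call:
send_rows(plan=[[0,0,0,3,1,0,255],[0,0,0,6,2,0,255],[0,0,0,9,3,0,255],[0,0,0,11,3,0,255],[0,0,0,12,3,0,255]])

```text
time: 9.75
ee_pos: [0.5421, 0.2338, 0.0276]
ee_rot: [[-0.023, 1.0, 0.006], [1.0, 0.023, -0.0], [-0.0, 0.006, -1.0]]
ft_force: [0.0, -1.3, 6.0]
width: 0.0491
gripper_force: 54.3
```

Call:
send_rows(plan=[[0,0,0,1,1,0,255],[0,0,0,2,2,0,255],[0,0,0,3,3,0,255],[0,0,0,3,3,0,255]])

```text
time: 10.15
ee_pos: [0.5438, 0.2364, 0.0276]
ee_rot: [[-0.023, 1.0, 0.003], [1.0, 0.023, -0.001], [-0.001, 0.003, -1.0]]
ft_force: [-5.8, -4.1, 10.8]
width: 0.0486
gripper_force: 54.9
```

Call:
send_rows(plan=[[0,0,0,1,1,0,255],[0,0,0,2,1,0,255],[0,0,0,2,1,0,255]])

```text
time: 10.45
ee_pos: [0.5437, 0.238, 0.0276]
ee_rot: [[-0.023, 1.0, 0.002], [1.0, 0.023, -0.002], [-0.002, 0.002, -1.0]]
ft_force: [-9.0, -7.1, 14.8]
width: 0.0492
gripper_force: 55.4
```

Call:
send_rows(plan=[[0,0,0,1,0,-0.5,255],[0,0,0,2,0,-1,255],[0,0,0,3,0,-1,255],[0,0,0,3,0,-1,255]])

```text
time: 10.85
ee_pos: [0.5437, 0.2382, 0.0277]
ee_rot: [[-0.021, 1.0, 0.001], [1.0, 0.021, -0.007], [-0.007, 0.001, -1.0]]
ft_force: [-5.5, -20.9, 8.8]
width: 0.0491
gripper_force: 54.7
```

```bash
python3 - <<'E'
from rig import env;from h import *
for n in("scene","side"):
    d=env.get_image(n);W=cloud(d);c=d['color'].astype(int)
    T=np.array(d['camera_from_world']);q=T[:3,:3]@[.545,.24,.04]+T[:3,3];u,v=int(d['fx']*q[0]/q[2]+d['cx']),int(d['fy']*q[1]/q[2]+d['cy'])
    cv2.imwrite(f"pics/{n}2.png",cv2.resize(d['color'][max(v-60,0):v+60,u-80:u+80,::-1],None,fx=5,fy=5))
    m=top(W,(.58,.61,.27,.32),.055,.072);print(n,'knob',m.sum(),rect(W[m]))
W=None
E
python3 to.py
```

```text
scene knob 54 [array([593.7, 292.7]), array([17.4, 16.2]), np.float64(73.1)]
side knob 4 [array([588.9, 297. ]), array([7.8, 2.9]), np.float64(84.5)]
t 10.95 p [0.5437 0.2382 0.0277] yaw_x 91.22 tilt [ 0.001 -0.007 -1.   ] F [ -6.52 -19.35   8.68] w 0.0491 gf 54.723588824272156 q [ 15.8  26.4 -12.5  51.2  -0.4 104.5]
```

View pics/scene2.png

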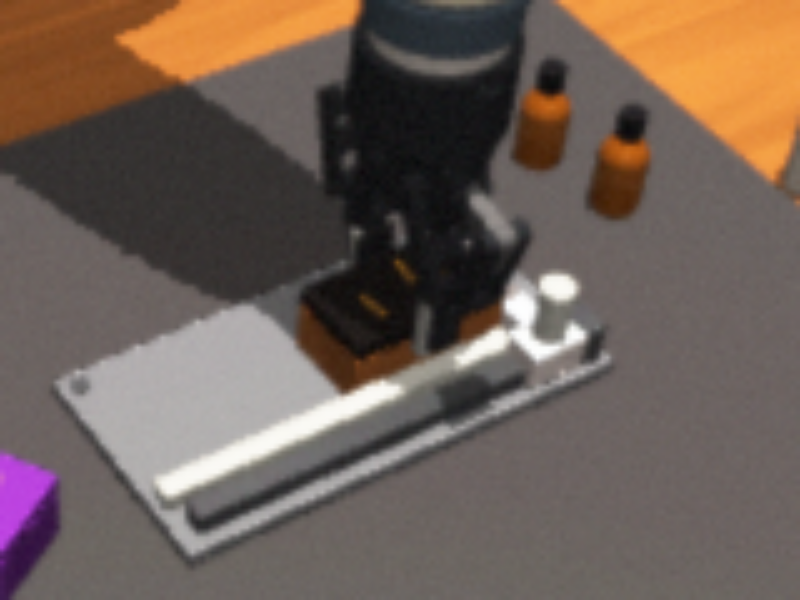

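View pics/side2.png

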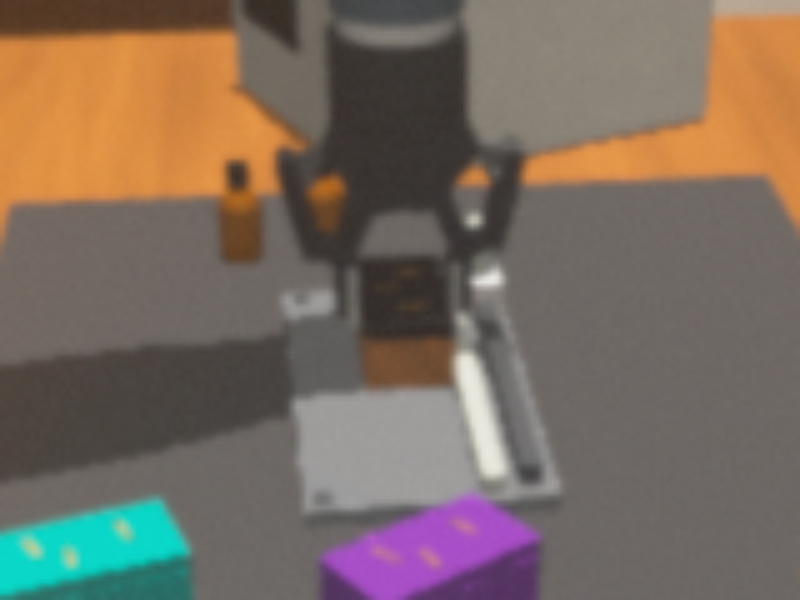

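Both views show the stone flat in the corner: at about (360,320) in the scene crop it lies along the fence, with its end at the stop. The push on the stop is about 20 N. I'll add some push on the fence side for margin, then check that it holds.

Call:
send_rows(plan=[[0,0,0,0,1,0,255],[0,0,0,0,2,0,255],[0,0,0,0,2.5,0,255],[0,0,0,0,2.5,0,255],[0,0,0,0,2.5,0,255]])

```text
time: 11.45
ee_pos: [0.5439, 0.2381, 0.0278]
ee_rot: [[-0.022, 1.0, -0.003], [1.0, 0.022, -0.007], [-0.007, -0.003, -1.0]]
ft_force: [-17.1, -21.0, 17.0]
width: 0.049
gripper_force: 55.7
```

Call:
send_rows(plan=[[0,0,0,0,0,0,255],[0,0,0,0,0,0,255],[0,0,0,0,0,0,255],[0,0,0,0,0,0,255],[0,0,0,0,0,0,255]])

```text
time: 11.95
ee_pos: [0.5438, 0.2382, 0.0277]
ee_rot: [[-0.022, 1.0, -0.003], [1.0, 0.022, -0.007], [-0.007, -0.003, -1.0]]
ft_force: [-16.4, -20.9, 16.2]
width: 0.0489
gripper_force: 55.7
```

```bash
python3 - <<'E'
from w import *;from h import *
W,s=wrist("w6")
m=top(W,(.51,.568,.19,.276),.042,.058);q=W[big(m)];print('stone top',rect(q),np.median(q[:,2]))
m=top(W,(.57,.62,.25,.33),.060,.072);print('knob',rect(W[m]))
E
python3 to.py
```

```text
stone top [array([539. , 238.4]), array([58. , 75.3]), np.float64(0.0)] 0.05005664575826739
knob [array([587. , 274.4]), array([56.3, 18.3]), np.float64(72.7)]
t 12.0 p [0.5439 0.2382 0.0278] yaw_x 91.24 tilt [-0.003 -0.007 -1.   ] F [-16.18 -20.89  16.52] w 0.049 gf 55.652931332588196 q [ 15.7  26.5 -12.3  51.5  -0.4 104.5]
```

View pics/w6.png

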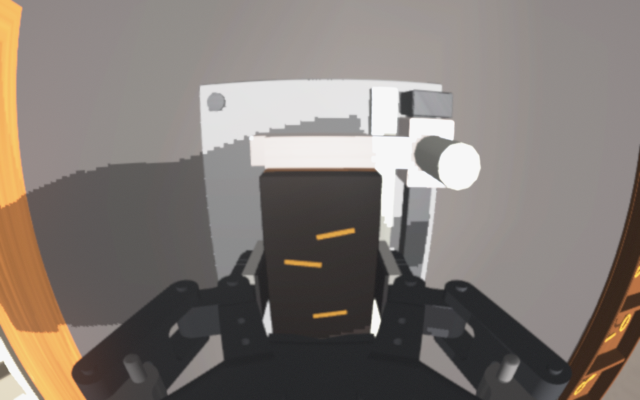

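The wrist view shows the stone's end (y≈170 px) against the stop arm and its side (x≈380 px) against the fence. Its top is at 50.1 mm, so it sits flat on the plate. The push is steady at about 16 N on the fence and 21 N on the stop, so I'm handing in.

```bash
python3 -c "
from rig import env
print(env.hand_in())"
```

```text
the job is handed in; nothing more can be done
None
```

The stop is fully home and the touchstone is flat in the corner, still gripped and pressed against both fence (about 16 N) and stop (about 21 N); the job was handed in at about 12 s, with no verdict shown.

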